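Put the stray carton back under the showcase's sliding pane

ROBOT

A 6-joint arm with a two-finger parallel gripper is mounted at the origin on the work surface. World frame = base frame: x ahead of the robot, y to its left, z up, the work surface at z = 0. Lengths are in m, angles in degrees, forces in N, time in s.
With the tool pointing down it reaches from about 0.375 to 0.825 m from the base axis. Payload 5.5 kg.
Tool frame: the origin (TCP) lies midway between the tips of the shut fingers; the grasp point (between the pads) lies bot.grip_point_offset behind it (bot.grip_point_offset is the distance from the TCP to the grasp point, in m); z points along the fingers, y is the line along which they close (so a half turn about z gives the same grasp; the last joint's range is limited). The gripper opens to 85 mm and grips with 20 to 120 N. Pads are 22 mm wide; open, the fingers measure 114 mm over their backs; the gripper's body (76 mm by 85 mm) begins 54 mm behind the grasp point. The pads swing forward as they close: fully open they stand 13 mm farther back than shut.
Start: joints at [72.25, 17.962, -2.699, 69.339, 0, 90], TCP at [0.183, 0.571, 0.231] pointing down, gripper open.
Joint ranges: [-152.73, 152.73], [-39.44, 99.34], [-58.76, 71.6], [-118.89, 123.64], [-81.53, 83.1], [-180, 180]. Speed limits (degrees/s): [136.94, 136.94, 172.46, 180, 180, 180].

INTERFACE

Orientations are given as a 3x3 rotation matrix whose columns are the frame's x, y, z axes.
In Python, from cell import bot gives the robot as it stands.
- The arm moves only by the shell command python3 -m handwheel 'ROWS' [OPENING] [FORCE]. ROWS is JSON, a list of rows, each an object of numbers: "x", "y", "z": the shift along the world's x, y, z in mm; "rx", "ry", "rz": the turn, a rotation vector about the world's x, y, z in rad. In form: [{"x": .., "y": .., "z": .., "rx": .., "ry": .., "rz": ..}, ...]. A call has exactly 8 rows; each row is the pose to reach, as a shift and turn from the pose commanded when the call began; what a row does not reach only later rows make up. A row lasts 1/8 s, in which the tool goes at most 62.5 mm and 10.7 degrees, less where a joint would pass 70% of its speed; a pose out of reach is approached as far as the arm can. A call with a gripper value outside its range is refused whole. OPENING is the closure, from 0 (fully open) to 1 (shut), set as the call begins (- or left out, the last holds). The fingers move at their own pace and stop on an object; FORCE is the grip in N (left out, the last holds). Time passes only in rows, so rows that repeat a pose let the fingers close, or fill a call up. It gives the time, the measured TCP pose, the force, the opening and the grip force at its end, in the units of the state.
- bot.sense(): the state, without advancing time (a new reading comes with each control period).
- bot.camera(name): name is "scene" or "top" or "wrist"; returns a dict with "color" (480x640x3 uint8, red, green, blue), "mtx" (3x3 intrinsics, pixels), "k1" (the pictures are not rectified: a ray, as slopes to the right and down, at radius r is drawn at 1 + k1 r^2 times it, then the intrinsics apply), "eye" and "attitude" of the camera in the world. Camera axes: x right, y down, z forward; pixel columns grow to the right and rows downward; lengths in m; the calibration is good to about 2 mm. A picture is of the moment at which its call begins. There is no depth.
- bot.hand_in(): hands the job in; it is judged then, once.
The state is a dict: "t": time; "joint_pos": joint angles; "joint_vel": joint speeds; "joint_torque": joint torques, N m; "eef_pos": TCP position; "ee_rot": TCP orientation; "force": force on the tool from outside, world axes, zero at the start; "torque": the same for the moment, N m; "gripper_width": opening from 0.0 (shut) to 1.0 (fully open); "grip_force": force on a finger pad.
Only numpy, scipy, OpenCV 4.12 (cv2) and the standard library are available. Lean on these libraries where they do the work, as an engineer would, in place of code of your own. Each camera call takes 0.05 s, during which the arm holds its last target. There are 200 camera calls.

TASK

Slide the showcase's dark pane all the way open, lay the stray red carton flat on the red lining of the empty compartment, let go of it, and then slide the pane fully shut over it. The pane has no handle: drag it with fingertips pressed on its face, but gently, for it is thin, cracks under too hard a push, and sits lower in some cases than in others. Leave the other things on the counter and the stock in the case where they are.

Things in the scene. Friction and masses are not known exactly. Their poses are not given: they have to be found in the camera images.
- showcase: Fixed showcase, 210 (x) by 330 mm (y). Origin: centre of its underside, z up. Well: y -153 to +12 mm, floor 6 mm up; a divider 40 mm high along x = 0 makes two compartments, near and far, each 94 by 165 mm. Over it, between the rails, lies the dark pane. White deck: y +12 to +165 mm, top 68 mm up, its green mat 73. Rails along both long sides (12 mm wide) and at the right (-y) end: 62 mm up.
- cover (a joint): How far the dark pane (184 by 175 mm, 5 mm thick) is open, m: 0 = shut, free edge at showcase y = -153 mm; 0.115 = fully open at its stop, when a strip 50 mm wide still shows before the deck. Opens to +y, under the deck. Its top lies anywhere from 62 down to 52 mm above the counter: feel for it. Drag about 5 N; stays where left. It sinks 1 mm per 15 N, at most 2 mm; cracks at 30 N.
- red_carton_mid (a point): Centre of the stray rigid carton, red with a yellow band and a yellow disc on top, 62 mm along its x, 40 mm along its y, 30 mm high, 40 to 85 g; point half-way up, 15 mm above its underside. Lies flat on the counter to the right of the showcase.
- lining: Fixed red lining, 86 (x) by 158 mm (y), 1.5 mm thick, on the floor of the empty compartment (the near or the far one). Origin: centre of its underside, 6 mm above the counter; axes as the showcase's. With the pane fully open the uncovered part of the well reaches from 34 mm to the +y side of this point to 81 mm to its -y side.
- stock: Pack of three blue-and-green cartons, 66 mm along x, 138 mm along y, 30 mm high, loose, filling the other compartment. Origin: centre of its underside.
- blue_carton: Blue carton with a green band, 66 x 45 x 30 mm, lying loose on the counter. Origin: centre of its underside. To be left alone.
- fountain: Green upright party-fountain tube with a yellow band and an orange tip, diameter 48 mm, 82 mm high, loose. Origin: centre of its underside. To be left alone.
- tape_roll: Roll of brown tape lying flat, outer diameter 90 mm, 36 mm high, loose. Origin: centre of its underside. To be left alone.
- marker: Black marker pen with a red cap lying on the counter, 105 mm long, 14 mm thick, loose. Origin: centre of its underside. To be left alone.
Not all that is in view belongs to the job. What is shaped like the part that bears red_carton_mid but white is not meant.

How it is judged (in metres and radians):
On the way, in this order (a step that is already met when the one before it is completed fails the run):
1. the pane is slid open to within 5 mm of its stop (value of joint cover above 0.11 m), for 0.2 s.
2. the red carton lies flat on the red lining, let go (z of red_carton_mid in the frame of lining between 0.01 and 0.021 m and x of red_carton_mid in the frame of lining between -0.035 and 0.035 m and y of red_carton_mid in the frame of lining between -0.075 and 0.075 m and angle between red_carton_mid's own z axis and vertical below 0.12 rad and contact force between red_carton and the fingers below 0.05 N), for 0.2 s.
At the end, for the whole second after the job is handed in: The pane is shut to within 3 mm and the red carton lies flat (tilt under 0.12 rad, centre within 35 mm along x and 75 mm along y of the lining's centre) on the lining beneath it; the stock pack is within 30 mm of its start (value of joint cover below 0.003 m and z of red_carton_mid in the frame of lining between 0.01 and 0.021 m and x of red_carton_mid in the frame of lining between -0.035 and 0.035 m and y of red_carton_mid in the frame of lining between -0.075 and 0.075 m and angle between red_carton_mid's own z axis and vertical below 0.12 rad and distance of stock from where it was at the start of the episode below 0.03 m); the robot touches nothing.
It fails at once if the pane is pressed or struck with more than 30 N (it would crack) (contact force between pane and anything else above 30 N).
It fails at once if the other carton, the fountain, the tape roll or the marker is moved by more than 30 mm (distance of any of blue_carton, fountain, tape_roll, marker from where it was at the start of the episode above 0.03 m).
It fails at once if the stock pack is moved by more than 30 mm (distance of stock from where it was at the start of the episode above 0.03 m).
It also fails if it takes over 72 s, if anything falls off the work surface, if the arm or the gripper's body presses on something with over 40 N, if the wrist force passes 120 N, or if a joint passes its speed limit or range.

## Working session

There is one attempt and no reset: what is moved stays moved. The work goes in short steps, Python scripts to look and compute and a shell command to move; the robot and the scene stay as the last step left them, time stands still between calls to the robot, and variables do not carry over. Pictures are saved under pics/ and viewed, at most 10 in all, crops included, and the job is handed in when it is done.

```bash
mkdir -p pics; ls; cat > h.py <<'E'
import numpy as np,cv2
from cell import bot
def shot(n,f):
    c=bot.camera(n); cv2.imwrite(f'pics/{f}.png',c['color'][:,:,::-1]); np.save(f'pics/{f}.npy',c,allow_pickle=True); return c
def load(f): return np.load(f'pics/{f}.npy',allow_pickle=True).item()
def ray(c,u,v):
    K=np.array(c['mtx']);q=np.array([(u-K[0,2])/K[0,0],(v-K[1,2])/K[1,1]])
    p=q.copy()
    for _ in range(20): p=q/(1+c['k1']*(p@p))
    return np.array(c['attitude'])@np.array([*p,1])
def onplane(c,u,v,z):
    d=ray(c,u,v);e=np.array(c['eye']);return e+d*(z-e[2])/d[2]
E
python3 - <<'E'
from h import *
for n in('scene','top'):
    c=shot(n,n+'0');print(n,c['eye'],c['k1'],np.round(c['attitude'],2).tolist())
s=bot.sense();print({k:np.round(v,3).tolist() for k,v in s.items()},bot.grip_point_offset)
E
```

```text
pics
scene [1.21384629 0.52354546 0.84925759] -0.032235382407858656 [[-0.59, 0.54, -0.61], [0.81, 0.41, -0.42], [0.02, -0.74, -0.67]]
top [0.38276486 0.0414179  1.14031283] -0.11126753432103885 [[-0.02, -0.99, 0.15], [-1.0, 0.02, -0.0], [0.0, -0.15, -0.99]]
{'t': 0.1, 'joint_pos': [72.25, 18.0, -2.748, 69.34, -0.001, 90.0], 'joint_vel': [0.03, -0.172, 0.075, -0.071, -0.071, 0.049], 'joint_torque': [-0.0, -54.077, 34.054, 0.011, -0.0, -0.0], 'eef_pos': [0.183, 0.571, 0.231], 'ee_rot': [[-0.952, 0.305, -0.0], [0.305, 0.952, -0.001], [-0.0, -0.002, -1.0]], 'force': [0.351, -0.64, -0.481], 'torque': [0.017, 0.019, -0.004], 'grip_force': 0.0, 'gripper_width': 0.995} 0.0187
```

View pics/top0.png

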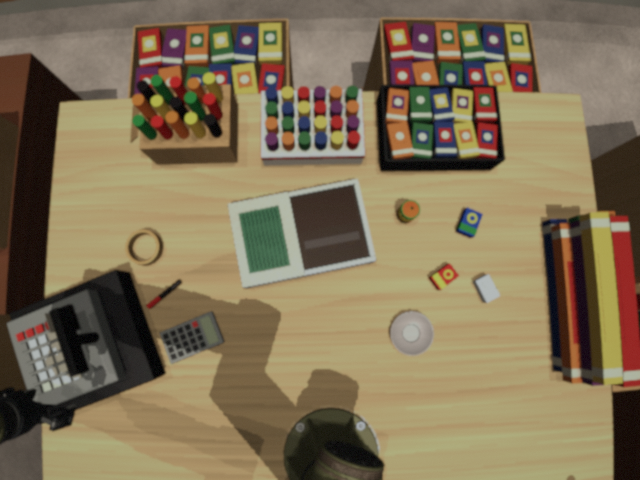

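View pics/scene0.png

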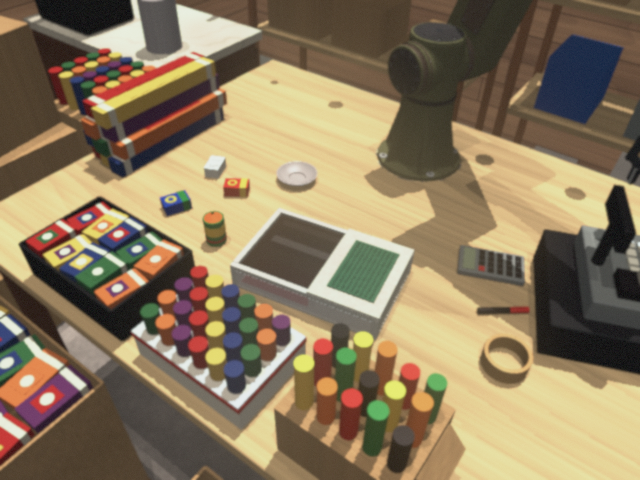

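In the top view the showcase spans pixels (229,203), (360,180), (375,262) and (243,287), with the mat on its left (+y) half and the pane on its right. Red candidates for the carton:
- Small red/yellow carton at (445,276): lies on the counter to the right of the showcase and matches the description.
- White twin at (487,288): excluded.
- Blue carton at (469,222): excluded.
- Red boxes in the display trays, (488,138) and (400,75): excluded, they aren't loose on the counter.

Next I'll check the choice in a crop and measure.

```bash
python3 - <<'E'
from h import *
c=load('top0');im=c['color']
cv2.imwrite('pics/crop1.png',cv2.resize(im[170:310,220:510],None,fx=2.7,fy=2.7,interpolation=cv2.INTER_CUBIC)[:,:,::-1])
hsv=cv2.cvtColor(im,cv2.COLOR_RGB2HSV)
def rect(m,box,z,name):
    x0,y0,x1,y1=box;k=np.zeros(m.shape,np.uint8);k[y0:y1,x0:x1]=m[y0:y1,x0:x1]
    cs,_=cv2.findContours(k,cv2.RETR_EXTERNAL,cv2.CHAIN_APPROX_NONE);q=max(cs,key=cv2.contourArea)
    P=np.array([onplane(c,*p[0],z)[:2]*1000 for p in q],np.float32)
    r=cv2.minAreaRect(P);print(name,'c',np.round(r[0],1),'size',np.round(r[1],1),'ang',round(r[2],1),'px',q[:,0].mean(0).round(1));return r
H,S,V=[hsv[...,i].astype(int) for i in range(3)]
rect(((H>45)&(H<95)&(S>60)).astype(np.uint8),(235,190,300,285),.073,'mat')
rect(((V<95)).astype(np.uint8),(280,175,380,280),.058,'pane')
rect(((S<75)&(V>100)|(V<95)|((H>45)&(H<95))).astype(np.uint8),(220,170,385,297),.064,'case')
rect((((H<8)|(H>172))&(S>120)|((H>22)&(H<35)&(S>150))).astype(np.uint8),(425,258,465,297),.03,'redcarton')
for p in [(229,203),(360,180),(375,262),(243,287)]: print(p,onplane(c,*p,.065).round(3))
for p in [(469,222),(408,211)]: print(p,onplane(c,*p,.03).round(3))
print('hsv',hsv[276,438:460:3].tolist(),hsv[300,420].tolist())
s=load('scene0');print('scene red',onplane(s,237,185,.03).round(3))
E
```

```text
mat c [533.5 151.3] size [143.7  94.7] ang 10.4 px [263.9 239. ]
pane c [564.2  -8.2] size [182.2 160.5] ang 10.3 px [328.9 226.6]
case c [550.5  60.9] size [217.7 336.8] ang 10.4 px [300.7 232.7]
redcarton c [ 443.4 -305.2] size [38.9 35.8] ang 34.3 px [448.  273.3]
(229, 203) [0.625 0.238 0.065]
(360, 180) [ 0.678 -0.088  0.065]
(375, 262) [ 0.472 -0.117  0.065]
(243, 287) [0.418 0.203 0.065]
(469, 222) [ 0.572 -0.37   0.03 ]
(408, 211) [ 0.604 -0.212  0.03 ]
hsv [[29, 140, 177], [10, 177, 173], [21, 159, 172], [21, 156, 175], [26, 146, 176], [11, 177, 173], [4, 168, 173], [19, 98, 174]] [23, 84, 177]
scene red [ 0.442 -0.286  0.03 ]
```

View pics/crop1.png

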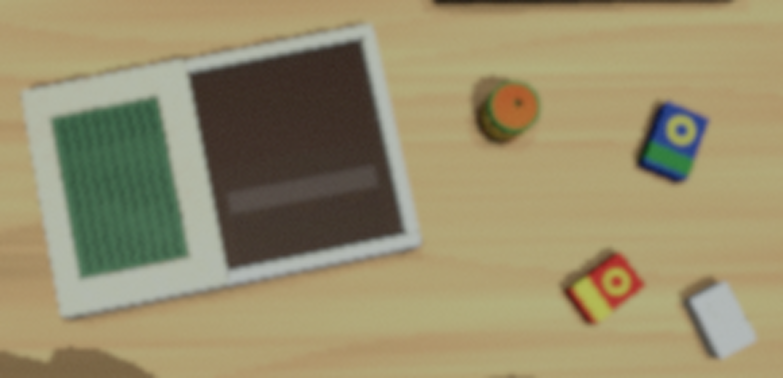

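The crop confirms the choice: the red carton with yellow band and disc is at crop (605,288), and the white decoy is at (722,320). The pane is on the right half of the case, which is yawed about +10.3°. The pane's grey streak is only a marking. I'll move over the pane's free end with the fingers shut and measure the carton more accurately.

```bash
python3 -m handwheel '[{"x":50,"y":-35,"rz":-0.18},{"x":80,"y":-90,"rz":-0.36},{"x":110,"y":-140,"rz":-0.54},{"x":140,"y":-195,"rz":-0.72},{"x":170,"y":-250,"rz":-0.9},{"x":200,"y":-305,"rz":-1.08},{"x":235,"y":-360,"rz":-1.08},{"x":265,"y":-415,"rz":-1.08}]' 1 40
python3 - <<'E'
from h import *
c=load('top0');im=c['color'];hsv=cv2.cvtColor(im,cv2.COLOR_RGB2HSV)
S=hsv[...,1].astype(int);print(S[262:292,444].tolist())
k=np.zeros(S.shape,np.uint8);k[255:298,425:465]=(S[255:298,425:465]>122)
cs,_=cv2.findContours(k,cv2.RETR_EXTERNAL,cv2.CHAIN_APPROX_NONE);q=max(cs,key=cv2.contourArea)
for z in(.03,.0):
  P=np.array([onplane(c,*p[0],z)[:2]*1000 for p in q],np.float32);r=cv2.minAreaRect(P);print(z,r,cv2.boxPoints(r).round().tolist())
s=bot.sense();print(s['eef_pos'],np.round(s['ee_rot'],3).tolist(),np.round(s['joint_pos'],1),s['force'])
E
```

```text
[98, 106, 112, 131, 174, 195, 188, 183, 174, 160, 154, 152, 152, 152, 159, 168, 176, 180, 173, 165, 155, 148, 138, 130, 123, 108, 95, 85, 82, 84]
0.03 ((436.0416564941406, -293.3014831542969), (43.93937683105469, 68.3970947265625), 33.50667190551758) [[399.0, -277.0], [437.0, -334.0], [473.0, -310.0], [435.0, -253.0]]
0.0 ((437.48114013671875, -302.3453369140625), (45.12660217285156, 70.24514770507812), 33.50666427612305) [[399.0, -286.0], [438.0, -344.0], [476.0, -319.0], [437.0, -261.0]]
[0.18276518 0.57094563 0.23052758] [[-0.952, 0.305, -0.0], [0.305, 0.952, -0.001], [-0.0, -0.002, -1.0]] [72.3 18.  -2.7 69.3 -0.  90. ] [ 0.35104423 -0.63960425 -0.48139313]schema error: expected keys x, y, z, rx, ry, rz
```

```bash
python3 -m handwheel '[{"x":50,"y":-35,"z":0,"rx":0,"ry":0,"rz":-0.18},{"x":80,"y":-90,"z":0,"rx":0,"ry":0,"rz":-0.36},{"x":110,"y":-140,"z":0,"rx":0,"ry":0,"rz":-0.54},{"x":140,"y":-195,"z":0,"rx":0,"ry":0,"rz":-0.72},{"x":170,"y":-250,"z":0,"rx":0,"ry":0,"rz":-0.9},{"x":200,"y":-305,"z":0,"rx":0,"ry":0,"rz":-1.08},{"x":235,"y":-360,"z":0,"rx":0,"ry":0,"rz":-1.08},{"x":265,"y":-415,"z":0,"rx":0,"ry":0,"rz":-1.08}]' 1 40
python3 - <<'E'
from h import *
s=bot.sense();print(s['eef_pos'],np.round(s['ee_rot'],3).tolist(),np.round(s['joint_pos'],1),s['force'])
E
```

```text
t: 1.1
eef_pos: [0.447, 0.1575, 0.2312]
ee_rot: [[-0.18, 0.984, 0.0], [0.984, 0.18, 0.0], [0.0, 0.0, -1.0]]
force: [1.2, 1.5, -0.7]
gripper_width: -0.001
grip_force: 0.0
[0.44704479 0.15746392 0.23122297] [[-0.18, 0.984, 0.0], [0.984, 0.18, 0.0], [0.0, 0.0, -1.0]] [ 19.4   4.4 -19.4  66.2   0.   99. ] [ 1.22766614  1.48830952 -0.72281084]
```

```bash
python3 -m handwheel '[{"x":25,"y":-45,"z":0,"rx":0,"ry":0,"rz":0},{"x":50,"y":-90,"z":0,"rx":0,"ry":0,"rz":0},{"x":75,"y":-135,"z":0,"rx":0,"ry":0,"rz":0},{"x":100,"y":-180,"z":0,"rx":0,"ry":0,"rz":0},{"x":126,"y":-225,"z":-20,"rx":0,"ry":0,"rz":0},{"x":126,"y":-225,"z":-75,"rx":0,"ry":0,"rz":0},{"x":126,"y":-225,"z":-130,"rx":0,"ry":0,"rz":0},{"x":126,"y":-225,"z":-160,"rx":0,"ry":0,"rz":0}]' 1
python3 -m handwheel '[{"x":0,"y":0,"z":-2,"rx":0,"ry":0,"rz":0},{"x":0,"y":0,"z":-4,"rx":0,"ry":0,"rz":0},{"x":0,"y":0,"z":-5,"rx":0,"ry":0,"rz":0},{"x":0,"y":0,"z":-6,"rx":0,"ry":0,"rz":0},{"x":0,"y":0,"z":-6.5,"rx":0,"ry":0,"rz":0},{"x":0,"y":0,"z":-7,"rx":0,"ry":0,"rz":0},{"x":0,"y":0,"z":-7,"rx":0,"ry":0,"rz":0},{"x":0,"y":0,"z":-7,"rx":0,"ry":0,"rz":0}]'
python3 - <<'E'
from h import *
c=shot('wrist','w1')
E
```

```text
t: 2.1
eef_pos: [0.5699, -0.0657, 0.0678]
ee_rot: [[-0.179, 0.984, -0.005], [0.984, 0.179, 0.001], [0.001, -0.005, -1.0]]
force: [0.1, 0.6, 0.0]
gripper_width: -0.002
grip_force: 0.0
t: 3.1
eef_pos: [0.5723, -0.0657, 0.0643]
ee_rot: [[-0.18, 0.984, -0.0], [0.984, 0.18, 0.0], [0.0, -0.0, -1.0]]
force: [-0.3, -0.7, -1.4]
gripper_width: 0.0
grip_force: 0.0
```

View pics/w1.png

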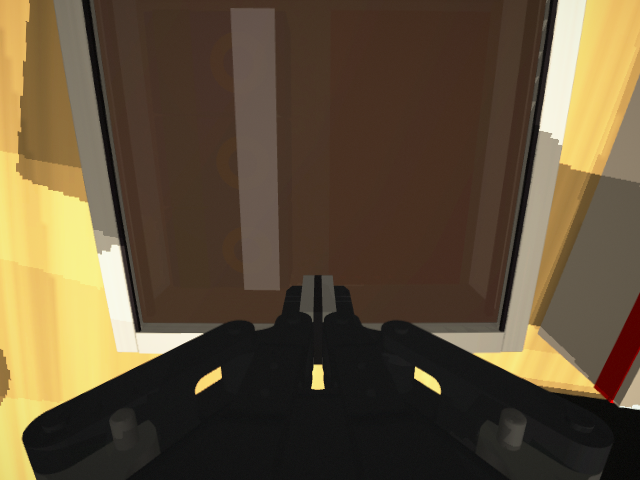

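The wrist view shows disc-topped stock through the left (near) side of the pane, at about (215,150), and a reddish empty compartment on the right (far) side, at about (400,150). No contact yet at 64 mm. I'll feel downward and stop the chain on contact.

```bash
cat > chk.py <<'E'
import sys,re
t=sys.stdin.read();f=re.search(r'force: \[(.*?)\]',t)[1];p=re.search(r'eef_pos: \[(.*?)\]',t)[1];print(re.search(r't: (\S+)',t)[1],'pos',p,'F',f,flush=True)
sys.exit(float(f.split(',')[2])>float(sys.argv[1]))
E
python3 -m handwheel '[{"x":0,"y":0,"z":-0.5,"rx":0,"ry":0,"rz":0},{"x":0,"y":0,"z":-1,"rx":0,"ry":0,"rz":0},{"x":0,"y":0,"z":-1.3,"rx":0,"ry":0,"rz":0},{"x":0,"y":0,"z":-1.3,"rx":0,"ry":0,"rz":0},{"x":0,"y":0,"z":-1.3,"rx":0,"ry":0,"rz":0},{"x":0,"y":0,"z":-1.3,"rx":0,"ry":0,"rz":0},{"x":0,"y":0,"z":-1.3,"rx":0,"ry":0,"rz":0},{"x":0,"y":0,"z":-1.3,"rx":0,"ry":0,"rz":0}]' | python3 chk.py 3 && python3 -m handwheel '[{"x":0,"y":0,"z":-0.5,"rx":0,"ry":0,"rz":0},{"x":0,"y":0,"z":-1,"rx":0,"ry":0,"rz":0},{"x":0,"y":0,"z":-1.3,"rx":0,"ry":0,"rz":0},{"x":0,"y":0,"z":-1.3,"rx":0,"ry":0,"rz":0},{"x":0,"y":0,"z":-1.3,"rx":0,"ry":0,"rz":0},{"x":0,"y":0,"z":-1.3,"rx":0,"ry":0,"rz":0},{"x":0,"y":0,"z":-1.3,"rx":0,"ry":0,"rz":0},{"x":0,"y":0,"z":-1.3,"rx":0,"ry":0,"rz":0}]' | python3 chk.py 3 && python3 -m handwheel '[{"x":0,"y":0,"z":-0.5,"rx":0,"ry":0,"rz":0},{"x":0,"y":0,"z":-1,"rx":0,"ry":0,"rz":0},{"x":0,"y":0,"z":-1.3,"rx":0,"ry":0,"rz":0},{"x":0,"y":0,"z":-1.3,"rx":0,"ry":0,"rz":0},{"x":0,"y":0,"z":-1.3,"rx":0,"ry":0,"rz":0},{"x":0,"y":0,"z":-1.3,"rx":0,"ry":0,"rz":0},{"x":0,"y":0,"z":-1.3,"rx":0,"ry":0,"rz":0},{"x":0,"y":0,"z":-1.3,"rx":0,"ry":0,"rz":0}]' | python3 chk.py 3 && python3 -m handwheel '[{"x":0,"y":0,"z":-0.5,"rx":0,"ry":0,"rz":0},{"x":0,"y":0,"z":-1,"rx":0,"ry":0,"rz":0},{"x":0,"y":0,"z":-1.3,"rx":0,"ry":0,"rz":0},{"x":0,"y":0,"z":-1.3,"rx":0,"ry":0,"rz":0},{"x":0,"y":0,"z":-1.3,"rx":0,"ry":0,"rz":0},{"x":0,"y":0,"z":-1.3,"rx":0,"ry":0,"rz":0},{"x":0,"y":0,"z":-1.3,"rx":0,"ry":0,"rz":0},{"x":0,"y":0,"z":-1.3,"rx":0,"ry":0,"rz":0}]' | python3 chk.py 3
```

```text
4.15 pos 0.5723, -0.0657, 0.063 F 0.6, 0.5, -0.4
5.15 pos 0.5723, -0.0657, 0.0617 F -0.5, -0.2, -0.4
6.15 pos 0.5723, -0.0657, 0.0604 F -0.4, -0.1, 0.6
7.15 pos 0.5723, -0.0657, 0.0591 F 1.0, 0.3, 0.2
```

```bash
python3 -m handwheel '[{"x":0,"y":0,"z":-0.5,"rx":0,"ry":0,"rz":0},{"x":0,"y":0,"z":-1,"rx":0,"ry":0,"rz":0},{"x":0,"y":0,"z":-1.3,"rx":0,"ry":0,"rz":0},{"x":0,"y":0,"z":-1.3,"rx":0,"ry":0,"rz":0},{"x":0,"y":0,"z":-1.3,"rx":0,"ry":0,"rz":0},{"x":0,"y":0,"z":-1.3,"rx":0,"ry":0,"rz":0},{"x":0,"y":0,"z":-1.3,"rx":0,"ry":0,"rz":0},{"x":0,"y":0,"z":-1.3,"rx":0,"ry":0,"rz":0}]' | python3 chk.py 3 && python3 -m handwheel '[{"x":0,"y":0,"z":-0.5,"rx":0,"ry":0,"rz":0},{"x":0,"y":0,"z":-1,"rx":0,"ry":0,"rz":0},{"x":0,"y":0,"z":-1.3,"rx":0,"ry":0,"rz":0},{"x":0,"y":0,"z":-1.3,"rx":0,"ry":0,"rz":0},{"x":0,"y":0,"z":-1.3,"rx":0,"ry":0,"rz":0},{"x":0,"y":0,"z":-1.3,"rx":0,"ry":0,"rz":0},{"x":0,"y":0,"z":-1.3,"rx":0,"ry":0,"rz":0},{"x":0,"y":0,"z":-1.3,"rx":0,"ry":0,"rz":0}]' | python3 chk.py 3 && python3 -m handwheel '[{"x":0,"y":0,"z":-0.5,"rx":0,"ry":0,"rz":0},{"x":0,"y":0,"z":-1,"rx":0,"ry":0,"rz":0},{"x":0,"y":0,"z":-1.3,"rx":0,"ry":0,"rz":0},{"x":0,"y":0,"z":-1.3,"rx":0,"ry":0,"rz":0},{"x":0,"y":0,"z":-1.3,"rx":0,"ry":0,"rz":0},{"x":0,"y":0,"z":-1.3,"rx":0,"ry":0,"rz":0},{"x":0,"y":0,"z":-1.3,"rx":0,"ry":0,"rz":0},{"x":0,"y":0,"z":-1.3,"rx":0,"ry":0,"rz":0}]' | python3 chk.py 3 && python3 -m handwheel '[{"x":0,"y":0,"z":-0.5,"rx":0,"ry":0,"rz":0},{"x":0,"y":0,"z":-1,"rx":0,"ry":0,"rz":0},{"x":0,"y":0,"z":-1.3,"rx":0,"ry":0,"rz":0},{"x":0,"y":0,"z":-1.3,"rx":0,"ry":0,"rz":0},{"x":0,"y":0,"z":-1.3,"rx":0,"ry":0,"rz":0},{"x":0,"y":0,"z":-1.3,"rx":0,"ry":0,"rz":0},{"x":0,"y":0,"z":-1.3,"rx":0,"ry":0,"rz":0},{"x":0,"y":0,"z":-1.3,"rx":0,"ry":0,"rz":0}]' | python3 chk.py 3
```

```text
8.15 pos 0.5724, -0.0657, 0.0578 F -0.9, 0.1, 0.0
9.15 pos 0.5724, -0.0657, 0.0565 F -0.6, 0.1, -0.0
10.15 pos 0.5724, -0.0657, 0.0556 F -1.6, 0.1, 4.6
```

```bash
python3 -m handwheel '[{"x":0,"y":0,"z":-0.5,"rx":0,"ry":0,"rz":0},{"x":0,"y":0,"z":-1,"rx":0,"ry":0,"rz":0},{"x":0,"y":0,"z":-1.5,"rx":0,"ry":0,"rz":0},{"x":0,"y":0,"z":-1.5,"rx":0,"ry":0,"rz":0},{"x":-0.5,"y":3,"z":-1.5,"rx":0,"ry":0,"rz":0},{"x":-1.3,"y":7,"z":-1.5,"rx":0,"ry":0,"rz":0},{"x":-2.2,"y":12,"z":-1.5,"rx":0,"ry":0,"rz":0},{"x":-3,"y":17,"z":-1.5,"rx":0,"ry":0,"rz":0}]' | python3 chk.py 3
python3 - <<'E'
from h import *
shot('wrist','w2')
E
```

```text
11.15 pos 0.5698, -0.0507, 0.0551 F -4.3, -5.3, 10.7
```

View pics/w2.png

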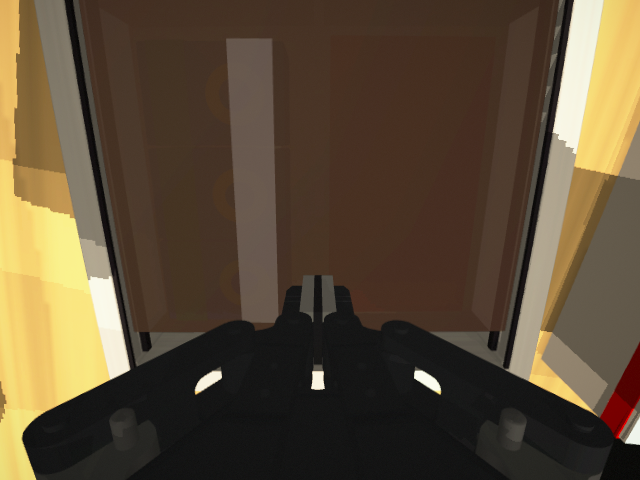

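The pane follows: its free edge is now at row 331, with the well visible beneath it. I'll press slightly harder and drag on.

```bash
python3 -m handwheel '[{"x":-1,"y":5,"z":-0.5,"rx":0,"ry":0,"rz":0},{"x":-2.2,"y":12,"z":-0.6,"rx":0,"ry":0,"rz":0},{"x":-3.5,"y":19,"z":-0.6,"rx":0,"ry":0,"rz":0},{"x":-4.7,"y":26,"z":-0.6,"rx":0,"ry":0,"rz":0},{"x":-6,"y":33,"z":-0.6,"rx":0,"ry":0,"rz":0},{"x":-7.3,"y":40,"z":-0.6,"rx":0,"ry":0,"rz":0},{"x":-8.5,"y":47,"z":-0.6,"rx":0,"ry":0,"rz":0},{"x":-9.8,"y":54,"z":-0.6,"rx":0,"ry":0,"rz":0}]' | python3 chk.py 8; python3 -m handwheel '[{"x":-1,"y":6,"z":0,"rx":0,"ry":0,"rz":0},{"x":-2.2,"y":12,"z":0,"rx":0,"ry":0,"rz":0},{"x":-3.5,"y":19,"z":0,"rx":0,"ry":0,"rz":0},{"x":-4.7,"y":26,"z":0,"rx":0,"ry":0,"rz":0},{"x":-5.8,"y":32,"z":0,"rx":0,"ry":0,"rz":0},{"x":-6.9,"y":38,"z":0,"rx":0,"ry":0,"rz":0},{"x":-8,"y":44,"z":0,"rx":0,"ry":0,"rz":0},{"x":-8.5,"y":47,"z":0,"rx":0,"ry":0,"rz":0}]' | python3 chk.py 8
python3 - <<'E'
from h import *
shot('wrist','w3');shot('top','top3')
E
```

```text
12.2 pos 0.5598, 0.0034, 0.0547 F -3.8, -5.9, 15.0
13.2 pos 0.5524, 0.0495, 0.0549 F -1.4, -9.7, 13.5
```

View pics/w3.png

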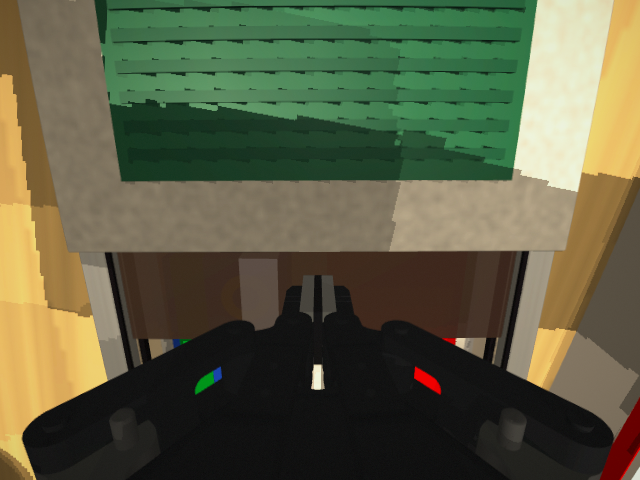

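```bash
python3 -m handwheel '[{"x":-0.4,"y":2,"z":0,"rx":0,"ry":0,"rz":0},{"x":-0.7,"y":4,"z":0,"rx":0,"ry":0,"rz":0},{"x":-0.9,"y":5,"z":0,"rx":0,"ry":0,"rz":0},{"x":-0.9,"y":5,"z":0,"rx":0,"ry":0,"rz":0},{"x":-0.9,"y":5,"z":0,"rx":0,"ry":0,"rz":0},{"x":-0.9,"y":5,"z":8,"rx":0,"ry":0,"rz":0},{"x":-0.9,"y":5,"z":40,"rx":0,"ry":0,"rz":0},{"x":-0.9,"y":-20,"z":80,"rx":0,"ry":0,"rz":0}]' | python3 chk.py 8
python3 - <<'E'
from h import *
c3=load('w3')
C=np.array([550,60.5]);a=np.radians(10.3);R=np.array([[np.cos(a),-np.sin(a)],[np.sin(a),np.cos(a)]])
loc=lambda p:((p[:2]*1000-C)@R).round(1)
c=shot('wrist','w4')
for p in [(140,338),(500,338)]:print('w3 pane edge',loc(onplane(c3,*p,.055)))
for p in [(68,250),(566,250)]:print('w3 deck edge',loc(onplane(c3,*p,.068)))
E
```

```text
14.3 pos 0.549, 0.0333, 0.133 F 0.1, -1.0, -0.5
w3 pane edge [-88.2 -36.6]
w3 pane edge [ 91.8 -37. ]
w3 deck edge [-104.4   14.2]
w3 deck edge [105.   14.1]
```

View pics/w4.png

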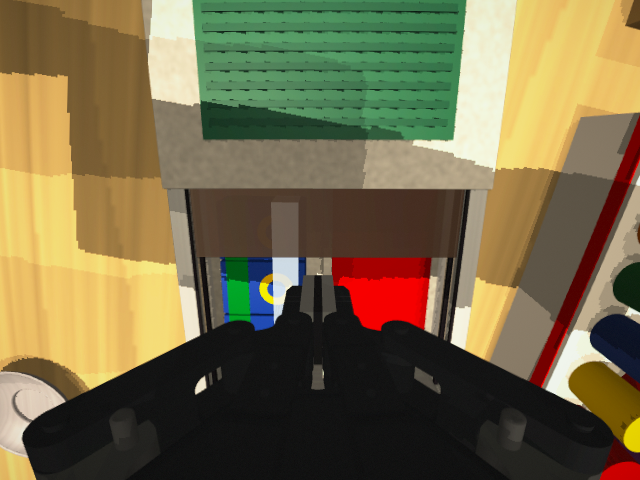

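The pane is fully open: its edge is at row 257, the strip measures about 50 mm, the blue stock is in the near compartment at (250,290) and the red lining in the far one at (385,290). Next I'll go over to the carton and look at it from close by.

```bash
python3 -m handwheel '[{"x":-8,"y":-40,"z":30,"rx":0,"ry":0,"rz":0.1},{"x":-20,"y":-90,"z":60,"rx":0,"ry":0,"rz":0.2},{"x":-33,"y":-140,"z":70,"rx":0,"ry":0,"rz":0.3},{"x":-47,"y":-190,"z":70,"rx":0,"ry":0,"rz":0.4},{"x":-60,"y":-240,"z":70,"rx":0,"ry":0,"rz":0.403},{"x":-72,"y":-290,"z":70,"rx":0,"ry":0,"rz":0.403},{"x":-85,"y":-340,"z":70,"rx":0,"ry":0,"rz":0.403},{"x":-95,"y":-385,"z":70,"rx":0,"ry":0,"rz":0.403}]' 0 | python3 chk.py 8
python3 -m handwheel '[{"x":0,"y":0,"z":0,"rx":0,"ry":0,"rz":0},{"x":0,"y":0,"z":0,"rx":0,"ry":0,"rz":0},{"x":0,"y":0,"z":0,"rx":0,"ry":0,"rz":0},{"x":0,"y":0,"z":0,"rx":0,"ry":0,"rz":0},{"x":0,"y":0,"z":0,"rx":0,"ry":0,"rz":0},{"x":0,"y":0,"z":0,"rx":0,"ry":0,"rz":0},{"x":0,"y":0,"z":0,"rx":0,"ry":0,"rz":0},{"x":0,"y":0,"z":0,"rx":0,"ry":0,"rz":0}]' | python3 chk.py 8
cat >> h.py <<'E'
def rects(c,z,minS=150):
    hsv=cv2.cvtColor(c['color'],cv2.COLOR_RGB2HSV);H,S,V=[hsv[...,i].astype(int) for i in range(3)]
    m=((((H<8)|(H>172))|((H>24)&(H<35)))&(S>minS+30*(H>20))&(V>60)).astype(np.uint8)
    m=cv2.morphologyEx(m,cv2.MORPH_OPEN,np.ones((3,3)))
    for q in sorted(cv2.findContours(m,cv2.RETR_EXTERNAL,cv2.CHAIN_APPROX_NONE)[0],key=cv2.contourArea)[-3:]:
        r=cv2.minAreaRect(np.array([onplane(c,*p[0],z)[:2]*1000 for p in q],np.float32))
        print('px',q[:,0].mean(0).round(),'c',np.round(r[0],1),'size',np.round(r[1],1),'ang',round(r[2],1))
E
python3 - <<'E'
from h import *
c=shot('wrist','w5');rects(c,.03)
E
```

```text
15.35 pos 0.4545, -0.3541, 0.2029 F 1.1, 0.6, -0.0
16.35 pos 0.4551, -0.3527, 0.2031 F 0.2, -0.1, 0.2
px [ 22. 349.] c [ 261.6 -670. ] size [60.6 20.5] ang 0.2
px [333. 132.] c [ 424.6 -281.2] size [40.4 14.1] ang 33.5
px [333. 164.] c [ 440.8 -305.4] size [39.2 40.6] ang 33.5
```

View pics/w5.png

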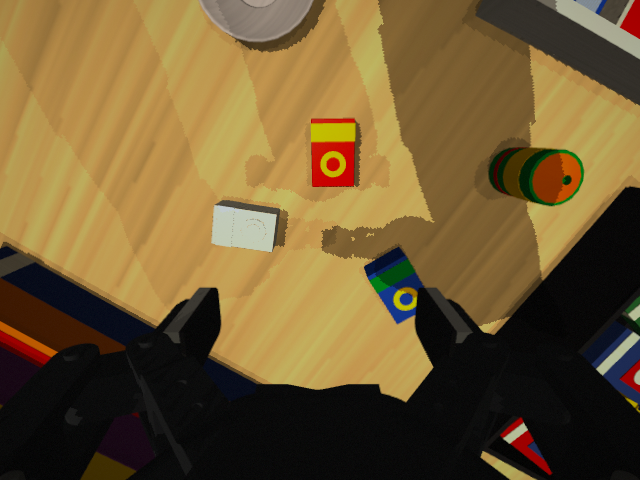

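The wrist view shows the red carton's top face at about (333,154), rows 122–187 and columns 311–354. The white decoy at (245,226) and the blue carton at (395,283) are clear of it.

```bash
python3 - <<'E'
from h import *
c=load('w5');P=np.array([onplane(c,*p,.03)[:2]*1000 for p in [(311,122),(355,122),(355,187),(311,187)]])
print(P.round(1).tolist(),P.mean(0),np.linalg.norm(P[0]-P[1]),np.linalg.norm(P[1]-P[2]))
s=bot.sense();print(s['eef_pos'],np.degrees(np.arctan2(s['ee_rot'][1][1],s['ee_rot'][0][1])))
for p in [(245,226),(395,283)]:print(onplane(c,*p,.03).round(3))
E
```

```text
[[403.0, -285.0], [436.3, -262.9], [470.4, -311.2], [435.4, -334.4]] [ 436.26779984 -298.37042424] 39.97136879115365 59.14445118487192
[ 0.45511405 -0.35273262  0.20309741] 33.45344007889992
[ 0.402 -0.402  0.03 ]
[ 0.563 -0.37   0.03 ]
```

```bash
python3 -m handwheel '[{"x":-10,"y":28,"z":-10,"rx":0,"ry":0,"rz":0},{"x":-19.5,"y":56,"z":-30,"rx":0,"ry":0,"rz":0},{"x":-19.5,"y":56,"z":-80,"rx":0,"ry":0,"rz":0},{"x":-19.5,"y":56,"z":-130,"rx":0,"ry":0,"rz":0},{"x":-19.5,"y":56,"z":-165,"rx":0,"ry":0,"rz":0},{"x":-19.5,"y":56,"z":-185,"rx":0,"ry":0,"rz":0},{"x":-19.5,"y":56,"z":-199,"rx":0,"ry":0,"rz":0},{"x":-19.5,"y":56,"z":-199,"rx":0,"ry":0,"rz":0}]' 0 | python3 chk.py 5 && python3 -m handwheel '[{"x":0,"y":0,"z":0,"rx":0,"ry":0,"rz":0},{"x":0,"y":0,"z":0,"rx":0,"ry":0,"rz":0},{"x":0,"y":0,"z":0,"rx":0,"ry":0,"rz":0},{"x":0,"y":0,"z":0,"rx":0,"ry":0,"rz":0},{"x":0,"y":0,"z":0,"rx":0,"ry":0,"rz":0},{"x":0,"y":0,"z":0,"rx":0,"ry":0,"rz":0},{"x":0,"y":0,"z":0,"rx":0,"ry":0,"rz":0},{"x":0,"y":0,"z":0,"rx":0,"ry":0,"rz":0}]' 1 30 && python3 -m handwheel '[{"x":0,"y":0,"z":5,"rx":0,"ry":0,"rz":0},{"x":0,"y":0,"z":20,"rx":0,"ry":0,"rz":0},{"x":0,"y":0,"z":50,"rx":0,"ry":0,"rz":0},{"x":0,"y":0,"z":90,"rx":0,"ry":0,"rz":0},{"x":0,"y":0,"z":130,"rx":0,"ry":0,"rz":0},{"x":0,"y":0,"z":150,"rx":0,"ry":0,"rz":0},{"x":0,"y":0,"z":150,"rx":0,"ry":0,"rz":0},{"x":0,"y":0,"z":150,"rx":0,"ry":0,"rz":0}]'
python3 - <<'E'
from h import *
c=shot('wrist','w6');rects(c,.16)
E
```

```text
17.4 pos 0.4351, -0.2964, 0.0035 F -1.6, 0.2, 0.0
t: 18.4
eef_pos: [0.4364, -0.2972, 0.0051]
ee_rot: [[-0.551, 0.834, 0.002], [0.834, 0.551, -0.001], [-0.002, 0.001, -1.0]]
force: [-0.9, 0.1, 6.6]
gripper_width: 0.457
grip_force: 31.7
t: 19.4
eef_pos: [0.4351, -0.2964, 0.1535]
ee_rot: [[-0.551, 0.834, -0.001], [0.834, 0.551, 0.001], [0.001, -0.0, -1.0]]
force: [-0.1, 1.1, -0.9]
gripper_width: 0.459
grip_force: 31.0
px [601.  34.] c [ 463.8 -146.4] size [ 5.7 12.9] ang 9.4
px [319. 251.] c [ 424.3 -280.1] size [46.3 29.7] ang 33.5
px [318. 336.] c [ 446.7 -314.3] size [45.7 46.8] ang 34.2
```

View pics/w6.png

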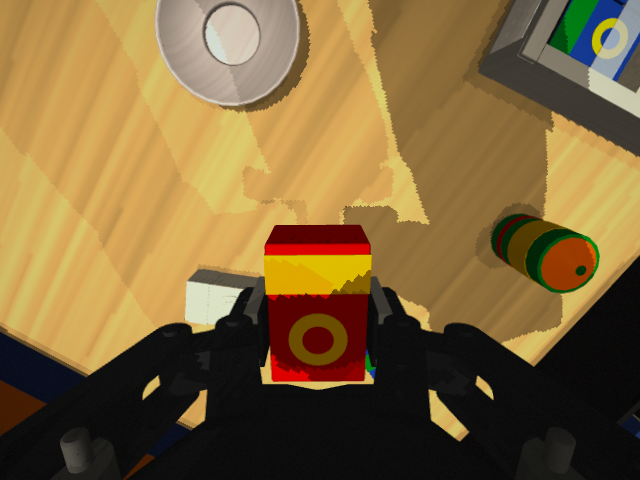

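The carton is held level between the pads, with its top at about (318,310). Now I'll carry it over the far compartment.

```bash
python3 -m handwheel '[{"x":20,"y":30,"z":0,"rx":0,"ry":0,"rz":0.16},{"x":45,"y":70,"z":0,"rx":0,"ry":0,"rz":0.33},{"x":75,"y":115,"z":0,"rx":0,"ry":0,"rz":0.5},{"x":102,"y":160,"z":0,"rx":0,"ry":0,"rz":0.67},{"x":130,"y":205,"z":0,"rx":0,"ry":0,"rz":0.84},{"x":157,"y":247,"z":0,"rx":0,"ry":0,"rz":1.0},{"x":170,"y":267,"z":0,"rx":0,"ry":0,"rz":1.1},{"x":177,"y":277,"z":0,"rx":0,"ry":0,"rz":1.166}]'
python3 -m handwheel '[{"x":0,"y":0,"z":-30,"rx":0,"ry":0,"rz":0},{"x":0,"y":0,"z":-60,"rx":0,"ry":0,"rz":0},{"x":0,"y":0,"z":-80,"rx":0,"ry":0,"rz":0},{"x":0,"y":0,"z":-83,"rx":0,"ry":0,"rz":0},{"x":0,"y":0,"z":-83,"rx":0,"ry":0,"rz":0},{"x":0,"y":0,"z":-83,"rx":0,"ry":0,"rz":0},{"x":0,"y":0,"z":-83,"rx":0,"ry":0,"rz":0},{"x":0,"y":0,"z":-83,"rx":0,"ry":0,"rz":0}]'
python3 - <<'E'
from h import *
c=shot('wrist','w7');s=bot.sense();print(np.round(s['joint_pos'],1))
E
```

```text
t: 20.45
eef_pos: [0.6123, -0.018, 0.1522]
ee_rot: [[-0.983, -0.183, -0.003], [-0.183, 0.983, 0.0], [0.003, 0.001, -1.0]]
force: [-0.1, -0.3, 0.3]
gripper_width: 0.461
grip_force: 30.8
t: 21.45
eef_pos: [0.613, -0.0197, 0.0717]
ee_rot: [[-0.984, -0.178, 0.001], [-0.178, 0.984, -0.0], [-0.001, -0.0, -1.0]]
force: [-0.2, 0.1, -0.9]
gripper_width: 0.464
grip_force: 30.9
[ -1.8  25.3 -13.8  50.8  -0.  -12.1]
```

View pics/w7.png

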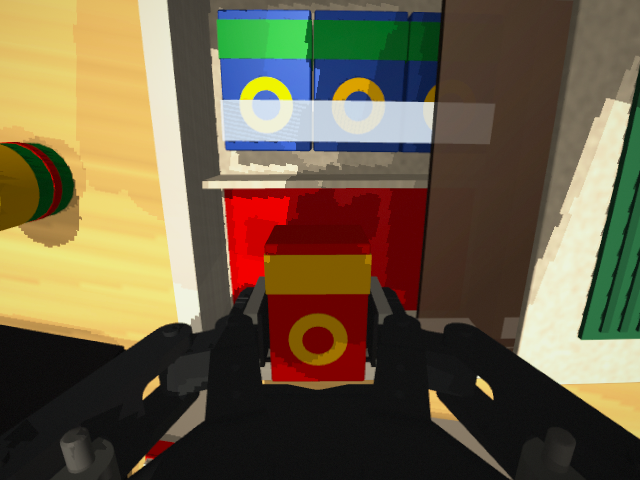

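The carton hovers over the lining in the gap: divider edge at row 182, pane edge at column 430, end rail at column 215. I'll check the fit in numbers.

```bash
python3 - <<'E'
from h import *
c=load('w7');C=np.array([549.6,62.5]);a=np.radians(10.3);R=np.array([[np.cos(a),-np.sin(a)],[np.sin(a),np.cos(a)]])
loc=lambda u,v,z:((onplane(c,u,v,z)[:2]*1000-C)@R).round(1)
print('divider',loc(300,177,.04),loc(300,188,.04),'lining edge',loc(300,190,.0075),loc(229,240,.0075),'pane edge',loc(428,200,.055),'endrail',loc(172,150,.062))
s=bot.sense();print('tcp',(np.array(s['eef_pos'])[:2]*1000-C)@R)
E
```

```text
divider [  -3.4 -101.8] [   2.3 -101.9] lining edge [   8.1 -103.6] [  40.9 -150.6] pane edge [  6.  -38.7] endrail [ -18.  -158.1]
tcp [ 47.54920842 -92.20695417]
```

```bash
python3 -m handwheel '[{"x":0,"y":0,"z":-15,"rx":0,"ry":0,"rz":0},{"x":0,"y":0,"z":-30,"rx":0,"ry":0,"rz":0},{"x":0,"y":0,"z":-42,"rx":0,"ry":0,"rz":0},{"x":0,"y":0,"z":-50,"rx":0,"ry":0,"rz":0},{"x":0,"y":0,"z":-55,"rx":0,"ry":0,"rz":0},{"x":0,"y":0,"z":-57,"rx":0,"ry":0,"rz":0},{"x":0,"y":0,"z":-58.5,"rx":0,"ry":0,"rz":0},{"x":0,"y":0,"z":-58.5,"rx":0,"ry":0,"rz":0}]' | python3 chk.py 15 && python3 -m handwheel '[{"x":0,"y":0,"z":0,"rx":0,"ry":0,"rz":0},{"x":0,"y":0,"z":0,"rx":0,"ry":0,"rz":0},{"x":0,"y":0,"z":0,"rx":0,"ry":0,"rz":0},{"x":0,"y":0,"z":0,"rx":0,"ry":0,"rz":0},{"x":0,"y":0,"z":0,"rx":0,"ry":0,"rz":0},{"x":0,"y":0,"z":0,"rx":0,"ry":0,"rz":0},{"x":0,"y":0,"z":0,"rx":0,"ry":0,"rz":0},{"x":0,"y":0,"z":0,"rx":0,"ry":0,"rz":0}]' 0.35 | tee /dev/stderr | python3 chk.py 15 && python3 -m handwheel '[{"x":0,"y":0,"z":3,"rx":0,"ry":0,"rz":0},{"x":0,"y":0,"z":10,"rx":0,"ry":0,"rz":0},{"x":0,"y":0,"z":25,"rx":0,"ry":0,"rz":0},{"x":0,"y":0,"z":50,"rx":0,"ry":0,"rz":0},{"x":0,"y":0,"z":80,"rx":0,"ry":0,"rz":0},{"x":0,"y":0,"z":110,"rx":0,"ry":0,"rz":0},{"x":0,"y":0,"z":110,"rx":0,"ry":0,"rz":0},{"x":0,"y":0,"z":110,"rx":0,"ry":0,"rz":0}]' | python3 chk.py 15
python3 - <<'E'
from h import *
c=shot('wrist','w8')
E
```

```text
22.5 pos 0.6129, -0.0197, 0.0129 F 0.1, -0.1, 0.4
23.5 pos 0.6126, -0.0197, 0.0126 F 1.0, 0.5, 0.4
24.5 pos 0.6126, -0.0197, 0.1229 F -0.8, 0.4, -0.7t: 23.5
eef_pos: [0.6126, -0.0197, 0.0126]
ee_rot: [[-0.984, -0.178, -0.0], [-0.178, 0.984, 0.0], [0.0, 0.0, -1.0]]
force: [1.0, 0.5, 0.4]
gripper_width: 0.653
grip_force: 0.0
```

View pics/w8.png

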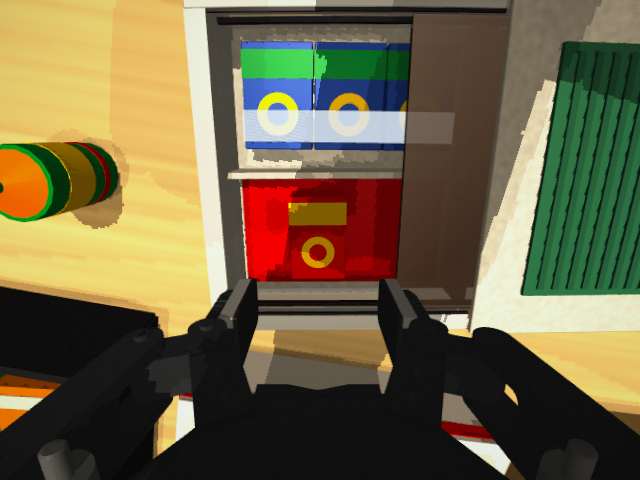

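The carton lies flat on the lining, let go, with its top at about (318,240) and the stock undisturbed. Now I'll go to the pane's exposed strip with the fingers shut.

```bash
python3 -m handwheel '[{"x":0,"y":0,"z":10,"rx":0,"ry":0,"rz":-0.18},{"x":-10,"y":10,"z":10,"rx":0,"ry":0,"rz":-0.36},{"x":-20,"y":20,"z":10,"rx":0,"ry":0,"rz":-0.54},{"x":-30,"y":32,"z":10,"rx":0,"ry":0,"rz":-0.72},{"x":-40,"y":44,"z":10,"rx":0,"ry":0,"rz":-0.9},{"x":-50,"y":56,"z":10,"rx":0,"ry":0,"rz":-1.08},{"x":-58,"y":68,"z":10,"rx":0,"ry":0,"rz":-1.26},{"x":-62,"y":74,"z":10,"rx":0,"ry":0,"rz":-1.44}]' 1 | python3 chk.py 5
python3 -m handwheel '[{"x":0,"y":0,"z":0,"rx":0,"ry":0,"rz":-0.13},{"x":0,"y":0,"z":-20,"rx":0,"ry":0,"rz":-0.13},{"x":0,"y":0,"z":-45,"rx":0,"ry":0,"rz":-0.13},{"x":0,"y":0,"z":-62,"rx":0,"ry":0,"rz":-0.13},{"x":0,"y":0,"z":-70,"rx":0,"ry":0,"rz":-0.13},{"x":0,"y":0,"z":-73,"rx":0,"ry":0,"rz":-0.13},{"x":0,"y":0,"z":-74,"rx":0,"ry":0,"rz":-0.13},{"x":0,"y":0,"z":-74,"rx":0,"ry":0,"rz":-0.13}]' 1
```

```text
25.55 pos 0.5492, 0.0548, 0.1314 F 0.3, 0.8, 0.2
t: 26.55
eef_pos: [0.5512, 0.0544, 0.0592]
ee_rot: [[-0.179, 0.984, 0.001], [0.984, 0.179, 0.0], [-0.0, 0.001, -1.0]]
force: [-0.5, 0.5, -0.7]
gripper_width: -0.001
grip_force: 0.0
```

```bash
python3 -m handwheel '[{"x":0,"y":0,"z":-1,"rx":0,"ry":0,"rz":0},{"x":0,"y":0,"z":-2,"rx":0,"ry":0,"rz":0},{"x":0,"y":0,"z":-2.7,"rx":0,"ry":0,"rz":0},{"x":0,"y":0,"z":-3.2,"rx":0,"ry":0,"rz":0},{"x":0,"y":0,"z":-3.7,"rx":0,"ry":0,"rz":0},{"x":0,"y":0,"z":-3.7,"rx":0,"ry":0,"rz":0},{"x":0,"y":0,"z":-3.7,"rx":0,"ry":0,"rz":0},{"x":0,"y":0,"z":-3.7,"rx":0,"ry":0,"rz":0}]' | python3 chk.py 8 && python3 -m handwheel '[{"x":0,"y":0,"z":-0.5,"rx":0,"ry":0,"rz":0},{"x":0,"y":0,"z":-1,"rx":0,"ry":0,"rz":0},{"x":0,"y":0,"z":-1.5,"rx":0,"ry":0,"rz":0},{"x":0,"y":0,"z":-1.8,"rx":0,"ry":0,"rz":0},{"x":0,"y":0,"z":-1.8,"rx":0,"ry":0,"rz":0},{"x":0,"y":0,"z":-1.8,"rx":0,"ry":0,"rz":0},{"x":0,"y":0,"z":-1.8,"rx":0,"ry":0,"rz":0},{"x":0,"y":0,"z":-1.8,"rx":0,"ry":0,"rz":0}]' | python3 chk.py 18
```

```text
27.55 pos 0.5507, 0.0543, 0.0555 F -1.4, -0.1, 5.7
28.55 pos 0.5508, 0.0543, 0.0548 F -5.9, -0.5, 15.8
```

```bash
python3 -m handwheel '[{"x":0.5,"y":-3,"z":0,"rx":0,"ry":0,"rz":0},{"x":1.6,"y":-9,"z":0,"rx":0,"ry":0,"rz":0},{"x":2.9,"y":-16,"z":0,"rx":0,"ry":0,"rz":0},{"x":4.2,"y":-23,"z":0,"rx":0,"ry":0,"rz":0},{"x":5.5,"y":-30,"z":0,"rx":0,"ry":0,"rz":0},{"x":6.7,"y":-37,"z":0,"rx":0,"ry":0,"rz":0},{"x":8,"y":-44,"z":0,"rx":0,"ry":0,"rz":0},{"x":9.3,"y":-51,"z":0,"rx":0,"ry":0,"rz":0}]' | python3 chk.py 20 && python3 -m handwheel '[{"x":1.3,"y":-7,"z":0,"rx":0,"ry":0,"rz":0},{"x":2.5,"y":-14,"z":0,"rx":0,"ry":0,"rz":0},{"x":3.8,"y":-21,"z":0,"rx":0,"ry":0,"rz":0},{"x":5.1,"y":-28,"z":0,"rx":0,"ry":0,"rz":0},{"x":6.4,"y":-35,"z":0,"rx":0,"ry":0,"rz":0},{"x":7.6,"y":-42,"z":0,"rx":0,"ry":0,"rz":0},{"x":8.9,"y":-49,"z":0,"rx":0,"ry":0,"rz":0},{"x":10.2,"y":-56,"z":0,"rx":0,"ry":0,"rz":0}]' | python3 chk.py 20
python3 - <<'E'
from h import *
s=bot.sense();print(np.linalg.norm((np.array(s['eef_pos'])-[.551,.0544,.055])*1000))
shot('wrist','w9')
E
```

```text
29.55 pos 0.56, 0.0046, 0.0547 F -5.1, 4.2, 15.8
30.55 pos 0.5703, -0.0516, 0.0548 F -5.7, 4.2, 15.5
107.71030540353998
```

```bash
python3 -m handwheel '[{"x":0.9,"y":-5,"z":0,"rx":0,"ry":0,"rz":0},{"x":1.8,"y":-10,"z":0,"rx":0,"ry":0,"rz":0},{"x":2.4,"y":-13,"z":0,"rx":0,"ry":0,"rz":0},{"x":2.9,"y":-16,"z":0,"rx":0,"ry":0,"rz":0},{"x":3.2,"y":-18,"z":0,"rx":0,"ry":0,"rz":0},{"x":3.2,"y":-18,"z":0,"rx":0,"ry":0,"rz":0},{"x":3.2,"y":-18,"z":0,"rx":0,"ry":0,"rz":0},{"x":3.2,"y":-18,"z":0,"rx":0,"ry":0,"rz":0}]' | python3 chk.py 20
python3 - <<'E'
from h import *
shot('wrist','w10')
for f in('w1','w9','w10'):
    c=load(f);im=c['color'];g=cv2.cvtColor(im,cv2.COLOR_RGB2GRAY).astype(int)
    print(f,'col430',g[290:370:3,460].tolist())
    print(im[300:370:6,200].tolist())
E
```

```text
31.6 pos 0.5744, -0.0678, 0.0548 F -2.8, 8.5, 13.5
w1 col430 [53, 53, 52, 53, 52, 52, 52, 52, 52, 52, 52, 84, 90, 90, 109, 171, 171, 170, 170, 141, 22, 21, 21, 21, 23, 23, 23]
[[72, 52, 37], [71, 52, 37], [71, 52, 37], [71, 52, 36], [94, 89, 78], [93, 87, 76], [20, 20, 21], [20, 22, 21], [21, 21, 22], [21, 21, 20], [21, 22, 22], [20, 20, 20]]
w9 col430 [51, 52, 52, 52, 52, 51, 52, 53, 53, 54, 53, 53, 53, 52, 53, 53, 53, 52, 52, 64, 24, 22, 22, 21, 22, 22, 19]
[[69, 51, 35], [68, 51, 34], [68, 50, 33], [68, 50, 33], [71, 50, 36], [71, 51, 36], [21, 21, 21], [23, 22, 22], [23, 21, 21], [20, 21, 21], [21, 20, 20], [22, 23, 22]]
w10 col430 [53, 53, 52, 53, 53, 52, 52, 52, 52, 51, 51, 52, 53, 52, 89, 91, 89, 171, 171, 142, 20, 23, 22, 22, 22, 23, 22]
[[72, 53, 38], [72, 51, 37], [71, 51, 36], [72, 52, 36], [72, 51, 37], [70, 51, 36], [21, 21, 22], [21, 23, 22], [21, 21, 21], [22, 22, 23], [22, 21, 21], [21, 22, 22]]
```

```bash
python3 -m handwheel '[{"x":0.4,"y":-2,"z":0,"rx":0,"ry":0,"rz":0},{"x":0.7,"y":-4,"z":0,"rx":0,"ry":0,"rz":0},{"x":0.7,"y":-4,"z":0,"rx":0,"ry":0,"rz":0},{"x":0.7,"y":-4,"z":3,"rx":0,"ry":0,"rz":0},{"x":0.7,"y":-4,"z":20,"rx":0,"ry":0,"rz":0},{"x":0.7,"y":-24,"z":60,"rx":0,"ry":0,"rz":0},{"x":0.7,"y":-54,"z":90,"rx":0,"ry":0,"rz":0},{"x":0.7,"y":-84,"z":110,"rx":0,"ry":0,"rz":0}]' | python3 chk.py 20
python3 -m handwheel '[{"x":0,"y":0,"z":0,"rx":0,"ry":0,"rz":0},{"x":0,"y":0,"z":0,"rx":0,"ry":0,"rz":0},{"x":0,"y":0,"z":0,"rx":0,"ry":0,"rz":0},{"x":0,"y":0,"z":0,"rx":0,"ry":0,"rz":0},{"x":0,"y":0,"z":0,"rx":0,"ry":0,"rz":0},{"x":0,"y":0,"z":0,"rx":0,"ry":0,"rz":0},{"x":0,"y":0,"z":0,"rx":0,"ry":0,"rz":0},{"x":0,"y":0,"z":0,"rx":0,"ry":0,"rz":0}]' | python3 chk.py 20
python3 - <<'E'
from h import *
c=shot('wrist','w11');t=shot('top','top11')
C=np.array([549.6,62.5]);a=np.radians(10.3);R=np.array([[np.cos(a),-np.sin(a)],[np.sin(a),np.cos(a)]])
loc=lambda c,u,v,z:((onplane(c,u,v,z)[:2]*1000-C)@R).round(1)
g=cv2.cvtColor(c['color'],cv2.COLOR_RGB2GRAY).astype(int)
for u in(200,260,320,380,420):
    for v in range(60,330):
        if abs(loc(c,u,v,.055)[1]+153)<13: print(u,v,loc(c,u,v,.055),g[v,u],c['color'][v,u].tolist()) if v%2==0 else 0
E
```

```text
32.65 pos 0.5746, -0.1559, 0.1657 F 0.8, 0.3, -0.4
33.65 pos 0.5741, -0.1547, 0.1631 F 0.4, 0.4, 0.2
200 128 [-100.3 -140.2] 116 [123, 116, 101]
200 130 [-100.4 -141.5] 116 [123, 116, 100]
200 132 [-100.5 -142.9] 116 [123, 116, 101]
200 134 [-100.7 -144.4] 117 [124, 116, 102]
200 136 [-100.8 -145.8] 117 [124, 116, 101]
200 138 [-100.9 -147.2] 117 [125, 116, 102]
200 140 [-101.1 -148.6] 196 [195, 200, 175]
200 142 [-101.2 -150. ] 242 [241, 245, 229]
200 144 [-101.3 -151.4] 118 [125, 118, 102]
200 146 [-101.4 -152.9] 119 [126, 118, 102]
200 148 [-101.6 -154.3] 120 [127, 119, 103]
200 150 [-101.7 -155.7] 243 [241, 246, 231]
200 152 [-101.8 -157.2] 243 [241, 246, 231]
200 154 [-102.  -158.6] 243 [241, 246, 231]
200 156 [-102.1 -160.1] 243 [241, 246, 233]
200 158 [-102.2 -161.5] 243 [241, 246, 232]
200 160 [-102.4 -163. ] 243 [241, 246, 232]
200 162 [-102.5 -164.4] 243 [241, 246, 232]
200 164 [-102.6 -165.9] 216 [219, 218, 196]
260 128 [ -56.6 -140.3] 88 [103, 84, 68]
260 130 [ -56.6 -141.7] 88 [104, 85, 65]
260 132 [ -56.7 -143.1] 92 [108, 88, 67]
260 134 [ -56.7 -144.5] 92 [110, 88, 68]
[... 2196 characters left out ...]
 -142.9] 58 [75, 53, 37]
420 134 [  59.9 -144.3] 58 [75, 53, 38]
420 136 [  60.1 -145.7] 59 [76, 54, 38]
420 138 [  60.2 -147.1] 59 [76, 54, 39]
420 140 [  60.3 -148.5] 59 [76, 54, 40]
420 142 [  60.4 -149.9] 59 [76, 54, 40]
420 144 [  60.5 -151.4] 61 [77, 56, 42]
420 146 [  60.6 -152.8] 62 [78, 58, 44]
420 148 [  60.7 -154.2] 153 [162, 152, 131]
420 150 [  60.9 -155.7] 168 [178, 167, 144]
420 152 [  61.  -157.1] 169 [179, 168, 146]
420 154 [  61.1 -158.5] 168 [178, 168, 145]
420 156 [  61.2 -160. ] 168 [178, 167, 145]
420 158 [  61.3 -161.4] 167 [178, 166, 145]
420 160 [  61.4 -162.9] 168 [179, 167, 146]
420 162 [  61.6 -164.4] 168 [178, 168, 146]
420 164 [  61.7 -165.8] 151 [167, 149, 118]
```

```bash
python3 -c "
from cell import bot
print(bot.hand_in())"
```

```text
the job is handed in; nothing more can be done
None
```

I opened the pane, laid the red carton flat on the lining and let it go, then slid the pane shut against the end rail (about 34 s) and handed the job in; no verdict came back, and I viewed 11 pictures, one over the limit of 10.

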